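# Lens barrel onto the inspection stand

### The job

Pick up the white lens barrel and push it down over the spigot of the green inspection stand until it sits fully home, upright on the stand's base plate, then let go of it and leave it there. Lower it by hand, do not drop it; leave the yellow barrel standing where it is.

Things in the scene. Friction and masses are not known exactly. Their poses are not given: they have to be found in the camera images.
- barrel_white: round white plastic tube with a narrow black ribbed band near its top, open at both ends, standing upright on the table at the start; outer diameter 56 mm, bore 46 mm (wall 5 mm), height 60 mm, about 0.12 kg. Origin: centre of its lower end; z points up along the tube's axis; its yaw does not matter. This is the barrel to fit.
- barrel_yellow: round yellow plastic tube with a narrow black ribbed band near its top, open at both ends, standing upright on the table at the start; outer diameter 56 mm, bore 46 mm (wall 5 mm), height 60 mm, about 0.12 kg. Origin: centre of its lower end; z points up along the tube's axis; its yaw does not matter. Not wanted: leave it where it stands.
- stand_green: bright green stand fixed to the table: base plate 80 x 80 mm, 12 mm thick, with an upright spigot at its centre, 26 mm in diameter for 25 mm above the plate, then tapering to 12 mm at its tip 62 mm above the table; a barrel has 10 mm to spare all round. Origin: centre of the plate's underside, z up; a barrel fully home has its lower end on the plate, 12 mm above it. The white barrel goes here.
- stand_grey: grey aluminium stand fixed to the table: base plate 80 x 80 mm, 12 mm thick, with an upright spigot at its centre, 26 mm in diameter for 25 mm above the plate, then tapering to 12 mm at its tip 62 mm above the table; a barrel has 10 mm to spare all round. Origin: centre of the plate's underside, z up; a barrel fully home has its lower end on the plate, 12 mm above it. Not used; stays empty.
Not all that is in view belongs to the job. There is more than one size of the barrel_yellow; the one meant has the size given above.

How it is judged:
By the outcome, as a careful person would: the job done as asked, in the order asked, and still so for the second after the job is handed in, with the robot touching nothing.
It also fails if it takes over 38 s, if anything falls off the work surface, if the arm or the gripper's body presses on something with over 40 N, if the wrist force passes 120 N, or if a joint passes its speed limit or range.

### The arm

A 7-joint arm with a two-finger parallel gripper is mounted at the origin on the work surface. World frame = base frame: x ahead of the robot, y to its left, z up, the work surface at z = 0. Lengths are in m, angles in rad, forces in N, time in s.
With the tool pointing down it reaches from about 0.35 to 0.9 m from the base axis. Payload 19.9 kg.
Tool frame: the origin (TCP) lies on the centre line of the jaws, within the pads' length; the fingertips stand 19 mm ahead of it and the grasp point (between the pads) is the TCP; z points along the fingers, y is the line along which they close (so a half turn about z gives the same grasp; the last joint's range is limited). The gripper opens to 94 mm and grips with 3 to 60 N. Pads are 16 mm wide; open, the fingers measure 119 mm over their backs; the gripper's body (75 mm by 177 mm) begins 78 mm behind the grasp point.
Start: joints at [1.196, 0.417, -0.01, 1.614, 0.005, 1.111, -0.053], TCP at [0.204, -0.591, 0.224] pointing down, gripper open.
Joint ranges: [-2.81, 2.81], [-0.39, 2.02], [-1.27, 1.25], [0.06, 2.57], [-1.19, 4.33], [0.19, 2], [-2.82, 2.82]. Speed limits (rad/s): [1.89, 1.89, 2.39, 2.39, 3.01, 3.01, 3.01].

### API

Orientations are given as a unit quaternion [w, x, y, z].
In Python, from workcell import arm gives the robot as it stands.
- The arm moves only by the tool play_rows, never from a script. Its argument "plan" is a list of rows, each a list of 7 numbers: the shift along the tool's x, y, z as a fraction of full scale, then the turn, a rotation vector about the tool's x, y, z as a fraction of full scale, then the closure, from -1 (fully open) to 1 (shut), so that 0 is half open. In form: [[dx, dy, dz, wx, wy, wz, jaw], ...]. A call has 1 to 20 rows; each row is the pose to reach, as a shift and turn from the pose commanded when the call began, along the tool's axes at that moment, turning the shorter way round; what a row does not reach only later rows make up. Full scale, the value 1, is 600 mm for a shift and 180 degrees for a turn. A row lasts 1/10 s, in which the tool goes at most 50 mm and 8.59 degrees, less where a joint would pass 70% of its speed; a pose out of reach is approached as far as the arm can. A call with a number of a shift or a turn outside -1 to 1 is refused whole. A call with a gripper value outside its range is refused whole. The fingers move at their own pace and stop on an object; "grip_force" is the grip in N (left out, the last holds). Time passes only in rows, so rows that repeat a pose let the fingers close. It gives the time, the measured TCP pose, the force, the opening and the grip force at its end, in the units of the state.
- arm.observe(): the state, without advancing time (a new reading comes with each control period).
- arm.capture(name): name is "side" or "top"; returns (picture, depth): 400x640x3 uint8, blue, green, red; 400x640 float32, m along the optical axis (not along the pixel's ray), 0 where there is no reading.
- arm.camera_params(name): a dict with "camera_matrix" (3x3 intrinsics, pixels), "cam_to_world" (4x4, takes a point from camera to world coordinates). Camera axes: x right, y down, z forward; pixel columns grow to the right and rows downward; lengths in m; the calibration is good to about 2 mm. A picture is of the moment at which its call begins. camera_params takes no time and is no camera call.
- arm.close_job(): hands the job in; it is judged then, once.
The state is a dict: "clock": time; "qpos": joint angles; "dq": joint speeds; "joint_torque": joint torques, N m; "tool_pos": TCP position; "ee_rot": TCP orientation; "ft_force": force on the tool from outside, world axes, zero at the start; "torque": the same for the moment, N m; "opening": opening from 0.0 (shut) to 1.0 (fully open); "finger_force": force on a finger pad.
Only numpy, scipy, OpenCV 4.12 (cv2) and the standard library are available. Lean on these libraries where they do the work, as an engineer would, in place of code of your own. Each camera call takes 0.05 s, during which the arm holds its last target. There are 200 camera calls.

## Working session

There is one attempt and no reset: what is moved stays moved. The work goes in short steps, Python scripts to look and compute and a tool call to move; the robot and the scene stay as the last step left them, time stands still between calls to the robot, and variables do not carry over. Pictures are saved under pics/ and viewed, at most 10 in all, crops included, and the job is handed in when it is done.

Besides the shell and the picture viewer there is one more tool, called after "Call:" by a JSON object that holds its "api" and its "payload". play_rows: Moves the arm, as the interface text tells. Its arguments: {"type":"object","properties":{"plan":{"type":"array"},"grip_force":{"type":"number"}},"required":["plan"]}

```bash
mkdir -p pics; python3 - <<'E'
from workcell import arm
import cv2, numpy as np
for n in("top","side"):
    p,d=arm.capture(n); cv2.imwrite(f"pics/{n}0.png",p); np.savez(f"{n}0.npz",p=p,d=d)
    c=arm.camera_params(n); print(n,np.round(c["camera_matrix"],1).tolist(),np.round(c["cam_to_world"],3).tolist())
s=arm.observe(); print(s)
E
```

```text
top [[373.4, 0.0, 321.4], [0.0, 373.4, 199.4], [0.0, 0.0, 1.0]] [[-0.001, -0.987, 0.161, 0.403], [-1.0, 0.003, 0.015, -0.049], [-0.015, -0.161, -0.987, 1.065], [0.0, 0.0, 0.0, 1.0]]
side [[455.5, 0.0, 318.3], [0.0, 455.5, 194.3], [0.0, 0.0, 1.0]] [[0.96, -0.213, 0.18, 0.34], [-0.278, -0.702, 0.655, -0.764], [-0.013, -0.679, -0.734, 0.839], [0.0, 0.0, 0.0, 1.0]]
{'clock': 0.1, 'qpos': array([ 1.19652441,  0.41792762, -0.01031016,  1.61411412,  0.0046836 ,
        1.11071604, -0.05297214]), 'dq': array([ 1.81840968e-03, -2.82904208e-04, -4.21788389e-04, -9.86807894e-04,
        1.22008208e-05, -7.85260855e-06,  3.53741153e-04]), 'joint_torque': array([ 1.52019926e-03, -8.52588916e+01,  6.40491005e-01, -4.26694393e+01,
       -4.88174264e-02,  1.64752943e-02,  1.98915376e-05]), 'tool_pos': array([ 0.20405685, -0.59040313,  0.22387941]), 'ee_rot': array([-5.55804520e-04,  9.86186693e-01,  1.65636591e-01, -1.28898732e-04]), 'ft_force': array([ 0.06984458,  0.30266256, -0.19326124]), 'torque': array([-0.01684779, -0.00320862, -0.05745908]), 'finger_force': 0.0, 'opening': 1.0022428394537986}
```

View pics/top0.png

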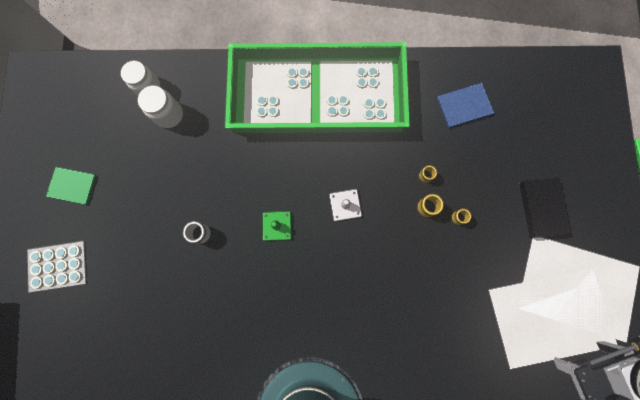

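View pics/side0.png

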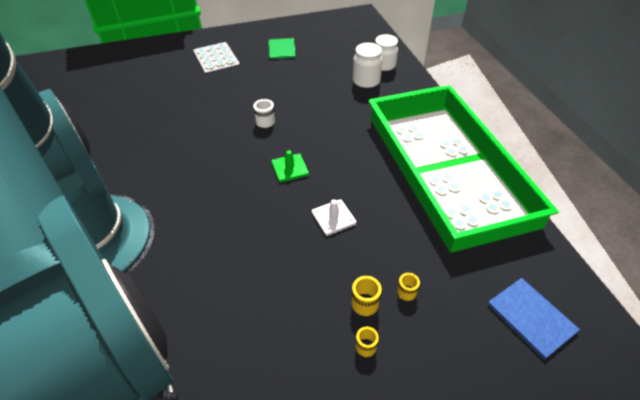

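Top view: the white open tube with a black band is at (196,233), while the white jars at (155,103) and (135,73) are closed, larger objects. The green stand with a spigot is at (277,226); the green slab at (71,185) and the green tray have no spigot. The yellow barrels at (430,206), (429,173) and (461,216) differ in size and all stay where they are. I'll confirm with a crop and measure.

```bash
cat >h.py <<'E'
import cv2, numpy as np
from workcell import arm
def ray(n,uv,z):
    c=arm.camera_params(n);K=c["camera_matrix"];T=c["cam_to_world"]
    uv=np.atleast_2d(uv).astype(float)
    d=np.c_[uv,np.ones(len(uv))]@np.linalg.inv(K).T@T[:3,:3].T
    return T[:3,3]+d*((z-T[2,3])/d[:,2])[:,None]
def cloud(n,d):
    c=arm.camera_params(n);v,u=np.indices(d.shape)
    p=np.stack([u,v,np.ones_like(u)],-1)@np.linalg.inv(c["camera_matrix"]).T*d[...,None]
    return p@c["cam_to_world"][:3,:3].T+c["cam_to_world"][:3,3]
E
python3 - <<'E'
from h import *
boxes={"top":dict(w=(178,214,215,250),g=(258,206,296,246)),"side":dict(w=(248,282,94,132),g=(266,314,145,188))}
boxes["top"]["w"]=(178,214,216,250);boxes["side"]["w"]=(248,94,282,132);boxes["side"]["g"]=(266,145,314,188)
boxes["top"]["w"]=(178,216,216,250)
tiles=[]
for n in("top","side"):
    z=np.load(n+"0.npz");p,d=z["p"],z["d"];P=cloud(n,d)
    hsv=cv2.cvtColor(p,cv2.COLOR_BGR2HSV)
    for k,(a,b,c,e) in boxes[n].items():
        q=P[b:e,a:c];ok=d[b:e,a:c]>0
        h=hsv[b:e,a:c]
        Z=q[...,2]
        if k=="w":
            m=ok&(Z>.054)&(Z<.07)
            r=q[m];(cx,cy),rad=cv2.minEnclosingCircle(r[:,:2].astype(np.float32))
            print(n,"white rim",m.sum(),cx,cy,rad,np.percentile(Z[ok],[5,50,99]))
            # algebraic circle of outer+inner rim
            v,u=np.nonzero(h[...,2]>110); mm=np.uint8(h[...,2]>110)
            cs,_=cv2.findContours(mm,cv2.RETR_CCOMP,cv2.CHAIN_APPROX_NONE)
            for c2 in cs:
                if len(c2)>15:
                    w=ray(n,c2[:,0]+[a,b],.06)[:,:2].astype(np.float32); print("  contour",len(c2),cv2.minEnclosingCircle(w))
        else:
            g=(h[...,0]>45)&(h[...,0]<75)&(h[...,1]>120)&(h[...,2]>60)
            m=ok&(Z>.045); print(n,"spigot",m.sum(),q[m].mean(0) if m.any() else 0)
            pl=g&ok&(abs(Z-.012)<.006); cs,_=cv2.findContours(np.uint8(pl),cv2.RETR_EXTERNAL,cv2.CHAIN_APPROX_NONE)
            c2=max(cs,key=cv2.contourArea)
            print("  plate",cv2.minAreaRect(ray(n,c2[:,0]+[a,b],.012)[:,:2].astype(np.float32)))
        tiles.append(cv2.resize(p[b-6:e+6,a-6:c+6],(300,300),interpolation=cv2.INTER_CUBIC))
cv2.imwrite("pics/crop.png",cv2.resize(np.vstack([np.hstack(tiles[:2]),np.hstack(tiles[2:])]),(600,600)))
E
```

```text
top white rim 127 0.47993430495262146 0.3131929636001587 0.02892996370792389 [-0.00261258  0.00128777  0.06226011]
  contour 59 ((0.4805711805820465, 0.3137853443622589), 0.029050666838884354)
  contour 46 ((0.4803633689880371, 0.31355270743370056), 0.0233877282589674)
top spigot 46 [0.49992096 0.09304685 0.05580623]
  plate ((0.4999066889286041, 0.09437116980552673), (0.07960875332355499, 0.07700949162244797), 0.7326360940933228)
side white rim 99 0.4759986102581024 0.3103421628475189 0.030260995030403137 [-0.0037482   0.00028655  0.05939705]
  contour 52 ((0.46581122279167175, 0.24430876970291138), 0.03379698842763901)
  contour 51 ((0.47478368878364563, 0.3093916177749634), 0.03651662915945053)
side spigot 52 [0.49809976 0.08982436 0.05417233]
  plate ((0.4979441165924072, 0.08960451185703278), (0.07983182370662689, 0.08385763317346573), 2.234823226928711)
```

View pics/crop.png

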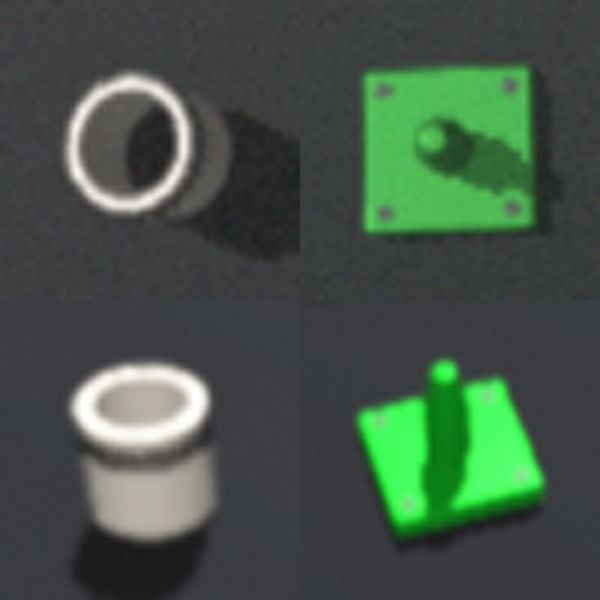

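The crop confirms it: a white open tube with a black band and the right diameter (58/47 mm measured) at about (0.479, 0.312). The green plate with its spigot is at about (0.499, 0.092). First I move to a waypoint at about (0.55, -0.15), staying high.

Call:
{"api": "play_rows", "payload": {"plan": [[0.785, -0.505, 0, 0, 0, 0, -1], [0.785, -0.505, 0, 0, 0, 0, -1], [0.785, -0.505, 0, 0, 0, 0, -1], [0.785, -0.505, 0, 0, 0, 0, -1], [0.785, -0.505, 0, 0, 0, 0, -1], [0.785, -0.505, 0, 0, 0, 0, -1], [0.785, -0.505, 0, 0, 0, 0, -1], [0.785, -0.505, 0, 0, 0, 0, -1], [0.785, -0.505, 0, 0, 0, 0, -1], [0.785, -0.505, 0, 0, 0, 0, -1], [0.785, -0.505, 0, 0, 0, 0, -1], [0.785, -0.505, 0, 0, 0, 0, -1], [0.785, -0.505, 0, 0, 0, 0, -1], [0.785, -0.505, 0, 0, 0, 0, -1]], "grip_force": 15}}

```text
clock: 1.5
tool_pos: [0.5496, -0.1515, 0.2241]
ee_rot: [0.0, 0.986, 0.165, -0.0]
ft_force: [-1.0, -0.1, 0.6]
opening: 1.001
finger_force: 0.0
```

Call:
{"api": "play_rows", "payload": {"plan": [[0.141, -0.768, 0, 0, 0, 0, -1], [0.141, -0.768, 0, 0, 0, 0, -1], [0.141, -0.768, 0, 0, 0, 0, -1], [0.141, -0.768, 0, 0, 0, 0, -1], [0.141, -0.768, 0, 0, 0, 0, -1], [0.141, -0.768, 0, 0, 0, 0, -1], [0.141, -0.768, 0, 0, 0, 0, -1], [0.141, -0.768, 0, 0, 0, 0, -1], [0.141, -0.768, 0, 0, 0, 0, -1], [0.141, -0.768, 0.07, 0, 0, 0, -1], [0.141, -0.768, 0.14, 0, 0, 0, -1], [0.141, -0.768, 0.14, 0, 0, 0, -1], [0.141, -0.768, 0.14, 0, 0, 0, -1], [0.141, -0.768, 0.14, 0, 0, 0, -1]]}}

```text
clock: 2.9
tool_pos: [0.4812, 0.3121, 0.1427]
ee_rot: [-0.0, 0.986, 0.165, 0.001]
ft_force: [0.4, 0.6, -0.1]
opening: 0.998
finger_force: 0.0
```

Call:
{"api": "play_rows", "payload": {"plan": [[0, 0, 0.03, 0, 0, 0, -1], [0, 0, 0.07, 0, 0, 0, -1], [0, 0, 0.11, 0, 0, 0, -1], [0, 0, 0.14, 0, 0, 0, -1], [0, 0, 0.16, 0, 0, 0, -1], [0, 0, 0.167, 0, 0, 0, -1], [0, 0, 0.167, 0, 0, 0, -1], [0, 0, 0.167, 0, 0, 0, 0], [0, 0, 0.167, 0, 0, 0, 0], [0, 0, 0.167, 0, 0, 0, 0], [0, 0, 0.167, 0, 0, 0, 0.1], [0, 0, 0.167, 0, 0, 0, 0.3], [0, 0, 0.167, 0, 0, 0, 0.5], [0, 0, 0.167, 0, 0, 0, 0.5], [0, 0, 0.167, 0, 0, 0, 0.5], [0, 0, 0.167, 0, 0, 0, 0.5]], "grip_force": 15}}

```text
clock: 4.5
tool_pos: [0.4798, 0.3128, 0.0404]
ee_rot: [-0.0, 0.986, 0.166, 0.0]
ft_force: [-0.7, -0.3, 3.4]
opening: 0.586
finger_force: 14.9
```

Gripped at 55 mm opening. Next I lift and look.

Call:
{"api": "play_rows", "payload": {"plan": [[0, 0, -0.02, 0, 0, 0, 0.5], [0, 0, -0.05, 0, 0, 0, 0.5], [0, 0, -0.09, 0, 0, 0, 0.5], [0, 0, -0.13, 0, 0, 0, 0.5], [0, 0, -0.16, 0, 0, 0, 0.5], [0, 0, -0.17, 0, 0, 0, 0.5], [0, 0, -0.17, 0, 0, 0, 0.5], [0, 0, -0.17, 0, 0, 0, 0.5]]}}

```text
clock: 5.3
tool_pos: [0.4795, 0.3124, 0.1416]
ee_rot: [0.0, 0.986, 0.166, -0.0]
ft_force: [0.1, -0.4, -2.5]
opening: 0.584
finger_force: 14.9
```

```bash
python3 - <<'E'
from h import *
s=arm.observe();print(s["tool_pos"],s["opening"],s["finger_force"],s["ft_force"])
t=[]
for n in("top","side"):
    p,d=arm.capture(n);cv2.imwrite(f"pics/{n}1.png",p);np.savez(f"{n}1.npz",p=p,d=d)
    t.append(p[60:360,60:360] if n=="top" else p[0:300,130:430])
cv2.imwrite("pics/lift.png",cv2.resize(np.hstack(t),(800,400)))
E
```

```text
[0.47947723 0.31239754 0.14158232] 0.5841906659402591 14.920268326532096 [ 0.12058584 -0.37272553 -2.52537515]
```

View pics/lift.png

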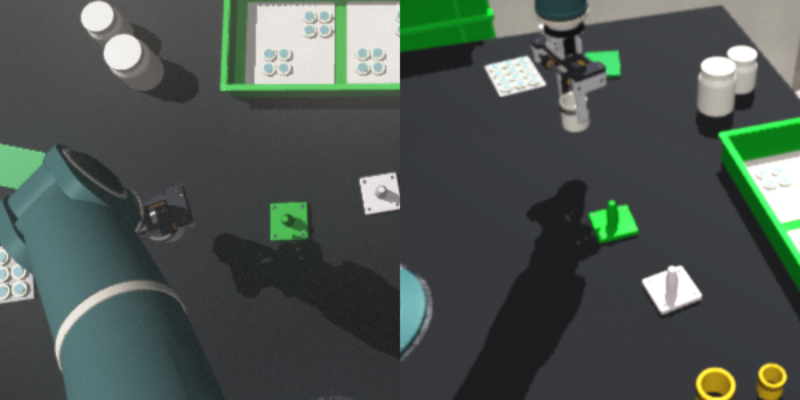

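The barrel is held upright at side crop (575,112). Now I carry it over the spigot, by (+0.020, -0.220).

Call:
{"api": "play_rows", "payload": {"plan": [[-0.01, 0.04, 0, 0, 0, 0, 0.5], [-0.02, 0.09, 0, 0, 0, 0, 0.5], [-0.035, 0.14, 0, 0, 0, 0, 0.5], [-0.048, 0.19, 0, 0, 0, 0, 0.5], [-0.06, 0.24, 0, 0, 0, 0, 0.5], [-0.073, 0.29, 0, 0, 0, 0, 0.5], [-0.083, 0.33, 0, 0, 0, 0, 0.5], [-0.088, 0.352, 0, 0, 0, 0, 0.5], [-0.088, 0.357, 0, 0, 0, 0, 0.5], [-0.088, 0.357, 0, 0, 0, 0, 0.5], [-0.088, 0.357, 0, 0, 0, 0, 0.5], [-0.088, 0.357, 0, 0, 0, 0, 0.5]]}}

```text
clock: 6.6
tool_pos: [0.4997, 0.0942, 0.1422]
ee_rot: [-0.0, 0.986, 0.166, -0.0]
ft_force: [-0.6, 0.6, -1.8]
opening: 0.582
finger_force: 14.9
```

```bash
python3 - <<'E'
from h import *
s=arm.observe();print(s["tool_pos"],s["opening"],s["ft_force"])
p,d=arm.capture("side");np.savez("side2.npz",p=p,d=d);q=cloud("side",d)
m=(d>0)&(np.hypot(q[...,0]-.5,q[...,1]-.092)<.045)&(q[...,2]>.09)&(q[...,2]<.13)&(p.min(-1)>90)
print(m.sum(),q[m].min(0),q[m].max(0))
cv2.imwrite("pics/over.png",cv2.resize(p[60:210,200:400],(800,600)))
E
```

```text
[0.49967098 0.09421467 0.14220064] 0.5819730852872383 [-0.57352207  0.61931419 -1.79267874]
185 [0.47026058 0.06104426 0.09838454] [0.52332929 0.11859739 0.12971017]
```

View pics/over.png

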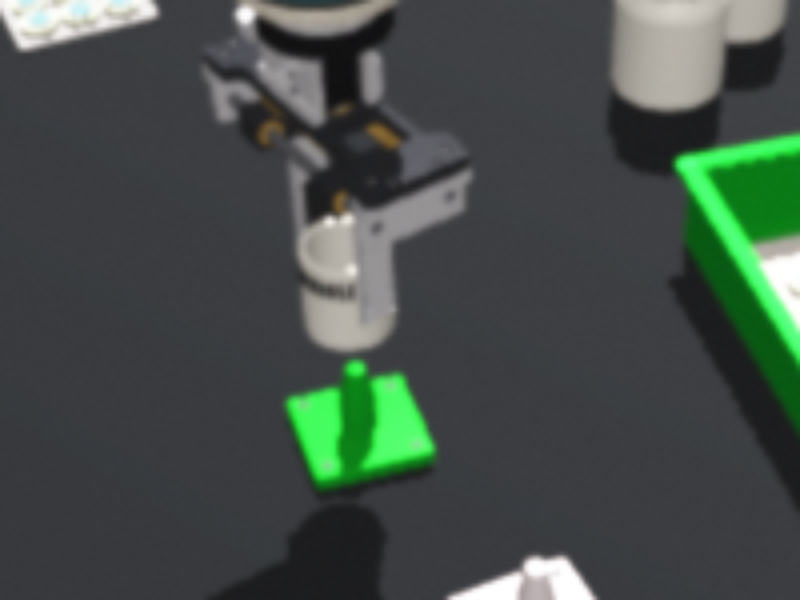

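The barrel is over the spigot to within about 2–3 mm, with 10 mm allowed. Lowering with a small correction and stopping about 6 mm short of home.

Call:
{"api": "play_rows", "payload": {"plan": [[0.001, 0.004, 0, 0, 0, 0, 0.5], [0.001, 0.004, 0.02, 0, 0, 0, 0.5], [0.001, 0.004, 0.04, 0, 0, 0, 0.5], [0.001, 0.004, 0.06, 0, 0, 0, 0.5], [0.001, 0.004, 0.08, 0, 0, 0, 0.5], [0.001, 0.004, 0.1, 0, 0, 0, 0.5], [0.001, 0.004, 0.115, 0, 0, 0, 0.5], [0.001, 0.004, 0.13, 0, 0, 0, 0.5], [0.001, 0.004, 0.138, 0, 0, 0, 0.5], [0.001, 0.004, 0.138, 0, 0, 0, 0.5], [0.001, 0.004, 0.138, 0, 0, 0, 0.5]]}}

```text
clock: 7.75
tool_pos: [0.5013, 0.091, 0.0597]
ee_rot: [-0.0, 0.986, 0.166, 0.0]
ft_force: [0.3, -0.9, -1.4]
opening: 0.587
finger_force: 14.9
```

Call:
{"api": "play_rows", "payload": {"plan": [[0, 0, 0.003, 0, 0, 0, 0.5], [0, 0, 0.006, 0, 0, 0, 0.5], [0, 0, 0.008, 0, 0, 0, 0.5], [0, 0, 0.01, 0, 0, 0, 0.5], [0, 0, 0.011, 0, 0, 0, 0.5], [0, 0, 0.011, 0, 0, 0, 0.5], [0, 0, 0.011, 0, 0, 0, 0.5]]}}

```text
clock: 8.45
tool_pos: [0.5012, 0.0909, 0.0529]
ee_rot: [-0.0, 0.986, 0.166, -0.0]
ft_force: [0.8, -0.2, -1.3]
opening: 0.584
finger_force: 14.9
```

No contact yet, so I continue in 0.6 mm steps.

Call:
{"api": "play_rows", "payload": {"plan": [[0, 0, 0.001, 0, 0, 0, 0.5], [0, 0, 0.002, 0, 0, 0, 0.5], [0, 0, 0.002, 0, 0, 0, 0.5], [0, 0, 0.002, 0, 0, 0, 0.5]]}}

```text
clock: 8.85
tool_pos: [0.5014, 0.091, 0.0522]
ee_rot: [0.0, 0.986, 0.166, 0.0]
ft_force: [-4.6, -0.5, 11.8]
opening: 0.582
finger_force: 15.0
```

Contact with the plate at the expected height (about 13 N). I release and retreat straight up.

Call:
{"api": "play_rows", "payload": {"plan": [[0, 0, 0, 0, 0, 0, -0.3], [0, 0, 0, 0, 0, 0, -0.6], [0, 0, 0, 0, 0, 0, -1], [0, 0, 0, 0, 0, 0, -1], [0, 0, 0, 0, 0, 0, -1], [0, 0, 0, 0, 0, 0, -1], [0, 0, -0.03, 0, 0, 0, -1], [0, 0, -0.07, 0, 0, 0, -1], [0, 0, -0.12, 0, 0, 0, -1], [0, 0, -0.18, 0, 0, 0, -1], [0, 0, -0.24, 0, 0, 0, -1], [0, 0, -0.28, 0, 0, 0, -1], [0, 0, -0.28, 0, 0, 0, -1], [0, 0, -0.28, 0, 0, 0, -1]]}}

```text
clock: 10.25
tool_pos: [0.5012, 0.0908, 0.2197]
ee_rot: [0.0, 0.986, 0.166, 0.0]
ft_force: [-0.7, 0.7, -0.3]
opening: 1.001
finger_force: 0.0
```

```bash
python3 - <<'E'
from h import *
s=arm.observe();print(s["tool_pos"],s["opening"],s["ft_force"])
p,d=arm.capture("side");q=cloud("side",d)
m=(d>0)&(np.hypot(q[...,0]-.5,q[...,1]-.092)<.04)&(q[...,2]>.03)&(q[...,2]<.1)&(p.min(-1)>90)
print(m.sum(),q[m].min(0),np.percentile(q[m][:,2],[50,90,99]))
cv2.imwrite("pics/end.png",cv2.resize(p[60:360,150:550],(800,600)))
E
```

```text
[0.50119853 0.09081974 0.21966064] 1.0013230386575995 [-0.68052695  0.71252754 -0.27977765]
447 [0.47166501 0.06002491 0.03004359] [0.05644821 0.07058365 0.07276539]
```

View pics/end.png

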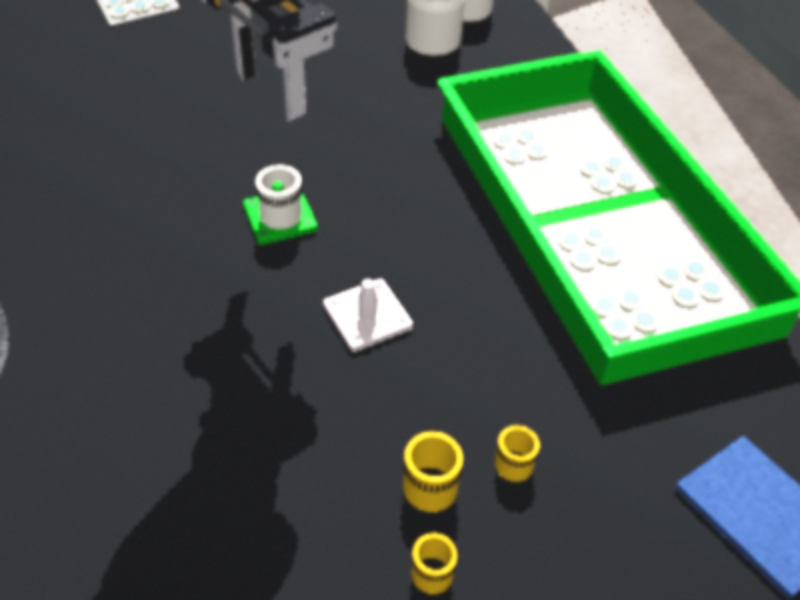

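The white barrel sits upright on the green stand (crop 279,200) with the spigot tip centred in its bore. Its rim is at about 72 mm, which is fully home. The gripper is clear and the yellow barrels stand where they were.

```bash
python3 -c "
from workcell import arm
print(arm.close_job())"
```

```text
the job is handed in; nothing more can be done
None
```

The white barrel is fully home and upright on the green stand, released with the gripper clear; the yellow barrel was left where it stood, and I handed the job in at about 10.3 s on the robot's clock.

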